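Fit the lane fence and set the infeed width

ROBOT

A 6-joint arm with a two-finger parallel gripper is mounted at the origin on the work surface. World frame = base frame: x ahead of the robot, y to its left, z up, the work surface at z = 0. Lengths are in mm, angles in rad, forces in N, time in s.
With the tool pointing down it reaches from about 350 to 775 mm from the base axis. Payload 5.5 kg.
Tool frame: the origin (TCP) lies at the very end of the fingers, on their centre line; the grasp point (between the pads) lies robot.grip_depth behind it (robot.grip_depth is the distance from the TCP to the grasp point, in mm); z points along the fingers, y is the direction in which the jaws open and shut (so a half turn about z gives the same grasp; the last joint's range is limited). The gripper opens to 85 mm and grips with 20 to 120 N. Pads are 22 mm wide; open, the fingers measure 114 mm over their backs; the gripper's body (76 mm by 85 mm) begins 54 mm behind the grasp point. The pads swing forward as they close: fully open they stand 13 mm farther back than shut.
Start: joints at [1.191, 0.313, 0.046, 1.304, 0, 1.431], TCP at [136.59, 558.583, 231.323] pointing down, gripper open.
Joint ranges: [-2.76, 2.76], [-0.86, 1.69], [-1.03, 1.26], [-2.2, 2.34], [-1.47, 1.5], [-3.14, 3.14]. Speed limits (rad/s): [2.57, 2.57, 3.14, 3.14, 3.14, 3.14].

INTERFACE

Orientations are given as a unit quaternion [x, y, z, w].
In Python, from bench import robot gives the robot as it stands.
- The arm moves only by the tool step_arm, never from a script. Its argument "motion" is a list that holds one entry, the list of rows, each a list of 7 numbers: the turn, a rotation vector about the tool's x, y, z in rad, then the shift along the tool's x, y, z in mm, then the gripper command: -1 is fully open, 1 is shut, values between are in proportion. A call has 1 to 5 rows; each row is the pose to reach, as a shift and turn from the pose commanded when the call began, along the tool's axes at that moment; what a row does not reach only later rows make up. A row lasts 1/8 s, in which the tool goes at most 62.5 mm and 10.7 degrees, less where a joint would pass 70% of its speed; a pose out of reach is approached as far as the arm can. A call with a gripper value outside its range is refused whole. The fingers move at their own pace and stop on an object; "squeeze" is the grip in N (left out, the last holds). Time passes only in rows, so rows that repeat a pose let the fingers close. It gives the time, the measured TCP pose, the force and the opening at its end, in the units of the state.
- robot.sense(): the state, without advancing time (a new reading comes with each control period).
- robot.capture(name): name is "scene" or "top" or "wrist"; returns (picture, depth): 384x512x3 uint8, red, green, blue; 384x512 float32, mm along the optical axis (not along the pixel's ray), 0 where there is no reading.
- robot.camera_model(name): a dict with "camera_matrix" (3x3 intrinsics, pixels), "extrinsics" (4x4, takes a point from camera to world coordinates); the wrist camera has in their place "mount" (4x4, takes a point from camera to tool coordinates, whose origin is the TCP and whose axes are the flange's). Camera axes: x right, y down, z forward; pixel columns grow to the right and rows downward; lengths in mm; the calibration is good to about 2 mm. A picture is of the moment at which its call begins: read the wrist's pose just before it. camera_model takes no time and is no camera call.
- robot.job_done(): hands the job in, once; it reports no verdict.
The state is a dict: "time_s": time; "q": joint angles; "dq": joint speeds; "tau": joint torques, N m; "tcp_pos": TCP position; "tcp_rot": TCP orientation; "wrist_force": force on the tool from outside, world axes, zero at the start; "ft_torque": the same for the moment, N m; "finger_gap": finger opening in mm.
Only numpy, scipy, OpenCV 4.12 (cv2) and the standard library are available. Lean on these libraries where they do the work, as an engineer would, in place of code of your own. Each camera call takes 0.05 s, during which the arm holds its last target.

TASK

Lift the fence post (the eight-sided tube with the white blade) off the rack and slide it right down onto the stub of the infeed carriage, turned so that the spring button pops out through its hole. Then turn the dial clockwise until its pointer is 25 degrees or more past the long mark, and turn it back to stop on the mark, so that the slack is taken up on the return. Let go, and leave everything else alone.

Things in the scene. Friction and masses are not known exactly. Their poses are not given: they have to be found in the camera images.
- post_centre (a point): Centre (half-way up) of the fence post: upright eight-sided aluminium tube, 120 mm tall, 38 mm over flats, 29 mm inside, open at both ends, about 260 g; z up. Flats face +-x, +-y and the diagonals. The hole is in the +x flat, 12 mm wide, 22 to 41 mm above the foot. The top 60 mm of the tube is bare for gripping. It stands over a rack peg, foot on the rack's top; lift it 40 mm to clear the peg.
- post: The fence post as a whole; origin at the centre of its foot, axes as at post_centre. Its white fence blade, 5 mm thick, stands parallel to y at x = -42 mm, from y = -110 (bent lead-in to -136) to +40 mm, 20 to 60 mm above the foot, joined to the tube by two short arms.
- spare_centre (a point): Centre of the spare post: the same plain tube, 120 mm tall, with no hole and no blade, on the other peg of the rack, 120 mm away. Not to be used or moved.
- rack: Grey plastic rack, 220 mm along x, 90 mm along y, 12 mm thick, fixed to the bench; origin at the centre of its underside. Its two pegs, 20 mm thick and 36 mm high, are at x = -60 and +60 mm; either may carry the fence post.
- stub_foot (a point): Foot of the stub on its axis, level with the carriage top where the tube's foot rests when fully home (post_centre is then 60 mm above this point). The stub is a steel pin along z, 26 mm thick, 60 mm high. The tube goes on with its x axis pointing the same way as this x axis, within about 0.12 rad; any other way round the button stays pressed in.
- stub_top (a point): Top end of the stub, 60 mm above stub_foot; the last 6 mm taper to 16 mm thick.
- spring_button (a joint): Brass spring button on the stub's +x side, 28 mm above stub_foot, 7 mm wide, tip 20.5 mm from the stub axis. Value: how far it is pressed in, m: 0 out, 0.006 held in by the tube. Its top slopes, so the tube sliding down pushes it in (5 to 10 N on the tube) from about 40 mm above home; it springs out when the hole reaches it at the end.
- carriage (a joint): Position (m) of the carriage bearing stub, button and post, along stub_foot's x; about 0 at the start. A crank pin under the dial drives it by a slot with 6 mm slack (0.25 rad of dial): clockwise it lags, on the way back it first stays, then follows. With the dial on the mark it stands at about 0.021 if reached on the way back, 0.015 if on the way forth.
- dial (a joint): Angle of the dial, rad, growing clockwise seen from above; it starts between -0.12 and 0.12. The pointer is on the long mark at 0.75. Stops at -0.25 and 1.6. It stays where it is left; turning takes about 0.1 to 0.2 N m.
- dial_grip (a point): Point on the upright dial axis, inside the black grip bar (66 mm along x, 14 mm along y, top 15 mm above this point; disc, 84 mm across, 23 mm below). z up; x points to the bar's end with the white pointer and turns with the dial. On the long mark this x is parallel to stub_foot's x. The axis is fixed, 145 mm to the +y side of the unit's origin.
- infeed: Infeed unit fixed to the bench: grey base plate 290 x 360 mm; steel punnet bed, top 38 mm up, x = -190 to -36 mm, guide 83 mm high on its -x edge; carriage; grey dial housing 115 x 110 x 42 mm at y = 145 mm. Origin on the bench, axes parallel to stub_foot's. The long raised mark is on the +x side of the ring round the dial, among short ticks 15 degrees apart.
- punnet: Blue tray of mushrooms, 85 x 130 mm, about 55 mm high, on the bed near the fixed guide; origin at the centre of its underside. To be left alone.
- wrench: Steel wrench, 180 mm long, lying on the bench beyond the unit. To be left alone.
- tub: Grey lidded tub, 72 mm across, 75 mm high, on the bench. To be left alone.
Things that resemble listed ones, but are neither listed nor needed, are in the scene too. Leave any yellow look-alike of the post alone.

How it is judged:
By the outcome, as a careful person would: the job done as asked, in the order asked, and still so for the second after the job is handed in, with the robot touching nothing.
It also fails if it takes over 51 s, if anything falls off the work surface, if the arm or the gripper's body presses on something with over 40 N, if the wrist force passes 120 N, or if a joint passes its speed limit or range.

## Working session

There is one attempt and no reset: what is moved stays moved. The work goes in short steps, Python scripts to look and compute and a tool call to move; the robot and the scene stay as the last step left them, time stands still between calls to the robot, and variables do not carry over. Pictures are saved under pics/ and viewed, and the job is handed in when it is done.

Besides the shell and the picture viewer there is one more tool, called by a JSON object that holds its "method" and its "body", one argument or row to a line. step_arm: Moves the arm, as the interface text tells. Its arguments: {"type":"object","properties":{"motion":{"type":"array"},"squeeze":{"type":"number"}},"required":["motion"]}

```bash
mkdir -p pics; ls
cat > h.py <<'E'
import numpy as np, cv2
from bench import robot
from scipy.spatial.transform import Rotation as R
def cap(name,fn):
    s=robot.sense()
    im,d=robot.capture(name)
    m=robot.camera_model(name)
    K=np.array(m["camera_matrix"])
    if name=="wrist":
        T=np.eye(4);T[:3,:3]=R.from_quat(s["tcp_rot"]).as_matrix();T[:3,3]=s["tcp_pos"]
        E=T@np.array(m["mount"])
    else: E=np.array(m["extrinsics"])
    cv2.imwrite(f"pics/{fn}.png",im[:,:,::-1])
    np.savez(f"pics/{fn}.npz",im=im,d=d,K=K,E=E)
    return im,d,K,E
def load(fn):
    z=np.load(f"pics/{fn}.npz");return z["im"],z["d"],z["K"],z["E"]
def pt(fn,u,v,z=None):
    im,d,K,E=load(fn)
    r=np.linalg.inv(K)@[u,v,1.]
    if z is None:
        p=r*d[int(round(v)),int(round(u))]
        return E[:3,:3]@p+E[:3,3]
    w=E[:3,:3]@r; return E[:3,3]+w*(z-E[2,3])/w[2]
def proj(fn,P):
    im,d,K,E=load(fn); p=np.linalg.inv(E)@np.r_[P,1]; q=K@p[:3]; return q[:2]/q[2]
def crop(fn,u0,v0,u1,v1,k,out):
    im=load(fn)[0][v0:v1,u0:u1,::-1]
    cv2.imwrite(f"pics/{out}.png",cv2.resize(im,None,fx=k,fy=k,interpolation=cv2.INTER_CUBIC))
E
python3 - <<'E'
from h import *
for n in("scene","top"): 
    im,d,K,E=cap(n,n+"0"); print(K,E)
s=robot.sense();print(s); print(robot.grip_depth)
print(robot.camera_model("wrist"))
E
```

```text
pics
[[382.80846146   0.         253.03013706]
 [  0.         382.80846146 196.05100492]
 [  0.           0.           1.        ]] [[-8.12415320e-01  4.23525835e-01 -4.00758300e-01  1.09364010e+03]
 [ 5.83078921e-01  5.90773055e-01 -5.57679271e-01  6.94406494e+02]
 [ 5.65625932e-04 -6.86740901e-01 -7.26902067e-01  1.11651642e+03]
 [ 0.00000000e+00  0.00000000e+00  0.00000000e+00  1.00000000e+00]]
[[464.76935935   0.         244.01604951]
 [  0.         464.76935935 187.50625881]
 [  0.           0.           1.        ]] [[-7.18197775e-03 -9.96650554e-01  8.14622087e-02  4.11828387e+02]
 [-9.99917682e-01  8.02388770e-03  1.00123185e-02 -8.26577919e+01]
 [-1.06324264e-02 -8.13835946e-02 -9.96626140e-01  1.63248295e+03]
 [ 0.00000000e+00  0.00000000e+00  0.00000000e+00  1.00000000e+00]]
{'time_s': 0.1, 'q': array([1.19136414e+00, 3.13919346e-01, 4.50822918e-02, 1.30358886e+00,
       1.18808502e-05, 1.43119312e+00]), 'dq': array([ 1.46601460e-03, -1.21736306e-03,  3.10952810e-03,  3.58140505e-06,
        1.56919493e-04, -2.05787974e-03]), 'tau': array([ 3.10096082e-03, -4.81724811e+01
[... 224 characters left out ...]
4]), 'wrist_force': array([0.00993808, 0.567398  , 0.48105191]), 'ft_torque': array([ 0.05703863,  0.00102392, -0.04883116]), 'finger_gap': 85.6676968815485}
18.700000000000003
{'camera_matrix': array([[290.32590208,   0.        , 253.30889034],
       [  0.        , 290.32590208, 188.13966497],
       [  0.        ,   0.        ,   1.        ]]), 'mount': array([[-8.85190794e-04, -9.62045580e-01, -2.72887373e-01,
         6.95956354e+01],
       [ 9.99999435e-01, -6.91109816e-04, -8.07333618e-04,
         1.35682391e-01],
       [ 5.88096597e-04, -2.72887934e-01,  9.62045649e-01,
        -1.42838428e+02],
       [ 0.00000000e+00,  0.00000000e+00,  0.00000000e+00,
         1.00000000e+00]])}
```

View pics/scene0.png

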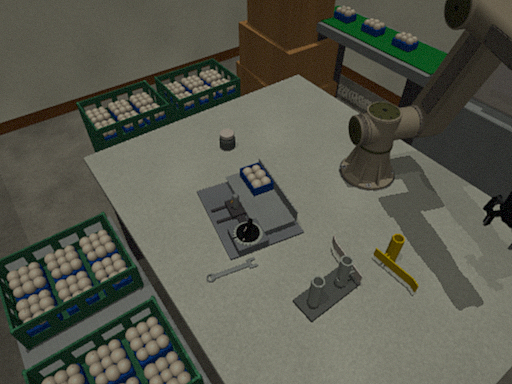

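View pics/top0.png

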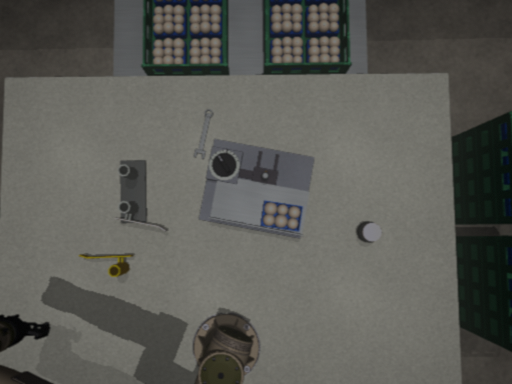

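Run:
```python
from h import *
crop("top0",95,140,185,240,7,"a");crop("top0",190,130,320,245,6,"b")
crop("scene0",280,220,430,330,5,"c");crop("scene0",190,150,310,260,6,"d")
```

```text
(no output)
```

View pics/a.png

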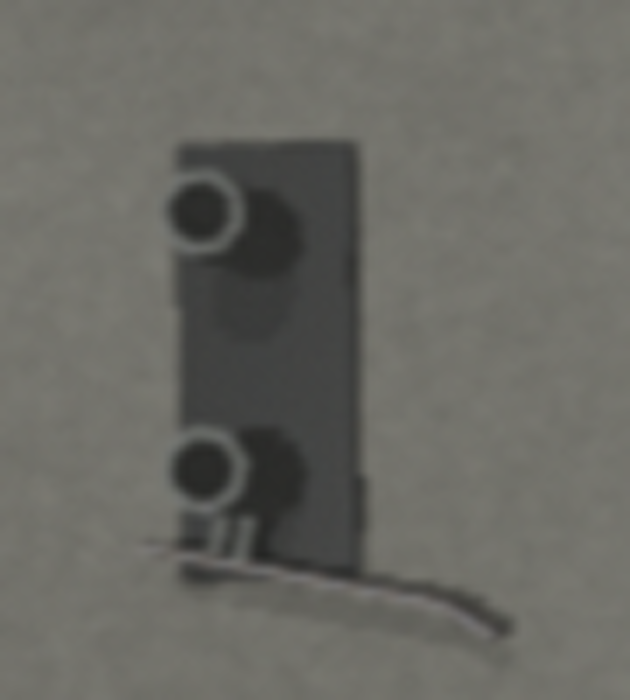

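View pics/b.png

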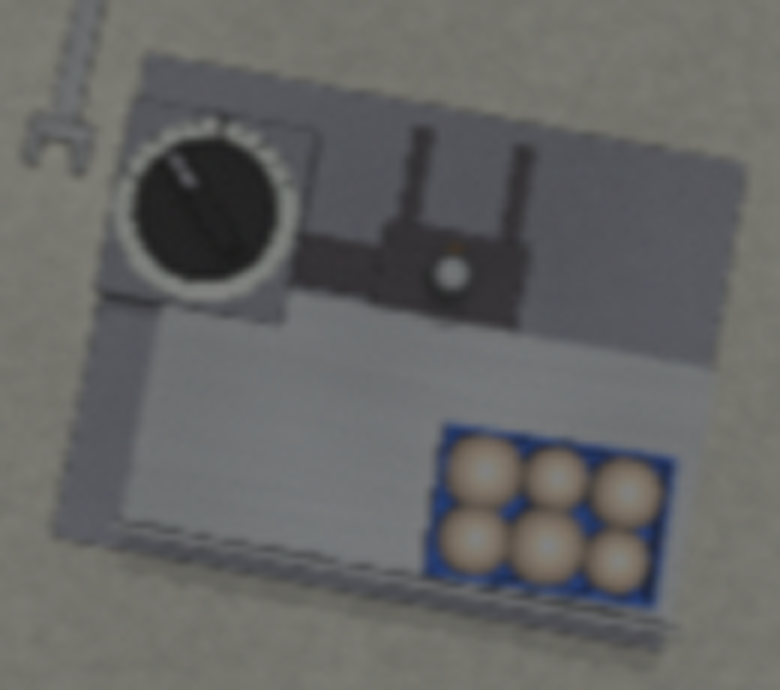

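View pics/c.png

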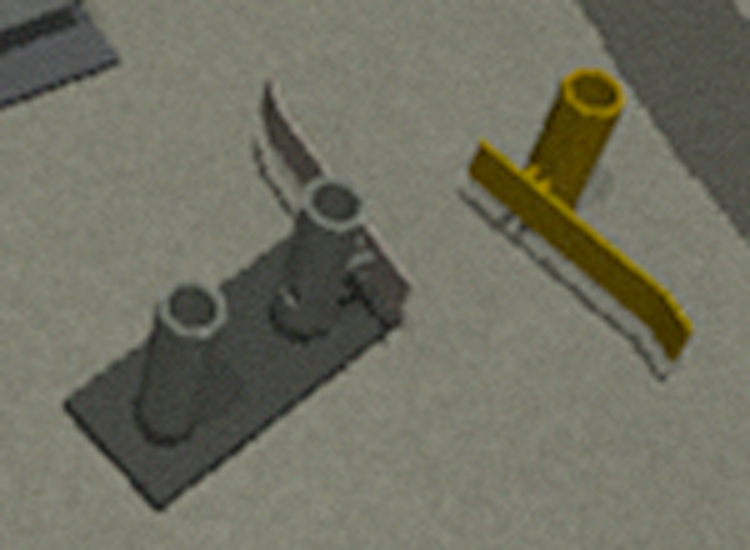

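View pics/d.png

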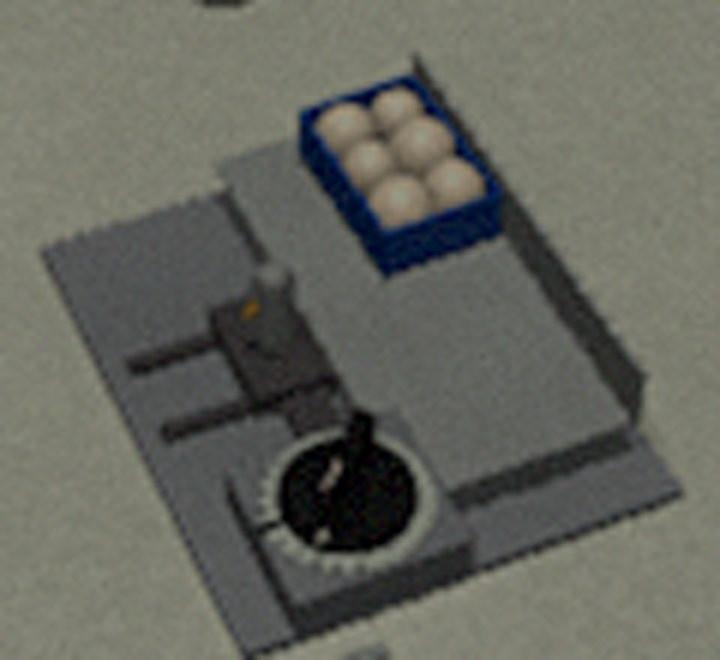

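Run:
```python
from h import *
p=lambda n,x,y,o: (95+x/7,140+y/7) if o=='a' else (190+x/6,130+y/6)
print("post",pt("top0",*p(0,208,470,'a'),132),"depth",pt("top0",95+235/7,140+485/7))
print("spare",pt("top0",*p(0,206,212,'a'),132))
for c in[(180,145),(355,145),(355,575)]: print("rack",pt("top0",*p(0,*c,'a'),12))
for c in[(180,552),(310,570),(440,590)]: print("blade",pt("top0",*p(0,*c,'a'),72))
# scene cam
print("post scene",pt("scene0",280+334/5,220+204/5,132))
for c in[(150,60),(745,165),(60,540)]: print("base",pt("top0",*p(0,*c,'b'),4), pt("top0",*p(0,*c,'b')))
print("stub top",pt("top0",*p(0,453,273,'b')),"dial",pt("top0",*p(0,207,210,'b')),"carr",pt("top0",*p(0,410,290,'b')))
print("dial disc pts",pt("top0",*p(0,180,240,'b')),pt("top0",*p(0,235,180,'b')), "house", pt("top0",*p(0,280,300,'b')))
print("stub top scene",pt("scene0",190+275/6,150+275/6))
```

```text
post [473.80903909 319.07230218 132.        ] depth [466.82145866 306.75248338 130.88108059]
spare [593.90471729 321.6588132  132.        ]
rack [642.5366497  367.59223178  12.        ]
rack [641.7707798  279.26490944  12.        ]
rack [425.93102353 277.09141026  12.        ]
blade [437.03045174 348.07134374  72.        ]
blade [427.95735052 285.42511072  72.        ]
blade [417.94472086 222.8808289   72.        ]
post scene [476.798687   326.57583899 132.        ]
base [714.86007584  35.43017524   4.        ] [714.07081922  35.122611     8.2414407 ]
base [ 649.17518135 -314.60266217    4.        ] [ 647.96086884 -313.41598696   12.33163651]
base [432.09740997  88.5495476    4.        ] [432.07535185  88.36322815   5.77222566]
stub top [ 576.45284421 -138.75047419   99.83574661] dial [613.12890628  -2.75581038  96.3446899 ] carr [ 573.95357901 -116.31409111   33.34804711]
dial disc pts [603.0388591   15.65769624  41.89693027] [636.50030646 -16.40291705  49.01891643] house [568.24634862 -41.50928217  38.80161571]
stub top scene [ 580.61309282 -127.84920256   93.93804883]
```

```bash
cat >> h.py <<'E'
def go(x,y,z,yaw):
    "relative row for tool-down target with tool y axis at world yaw (from +y)"
    s=robot.sense(); R0=R.from_quat(s["tcp_rot"])
    # tool y=(-sin yaw,cos yaw), x=(-cos yaw,-sin yaw)
    M=np.array([[-np.cos(yaw),-np.sin(yaw),0],[-np.sin(yaw),np.cos(yaw),0],[0,0,-1]]).T
    rv=(R0.inv()*R.from_matrix(M)).as_rotvec()
    sh=R0.inv().apply(np.array([x,y,z])-s["tcp_pos"])
    print("t",round(s["time_s"],2),"pos",s["tcp_pos"].round(1),"gap",round(s["finger_gap"],1),"F",s["wrist_force"].round(1))
    print("row",rv.round(4),sh.round(1),"dist",np.linalg.norm(sh).round(1))
E
python3 - <<'E'
from h import *
go(476,321,230,-0.165)
E
```

```text
t 0.1 pos [136.4 558.1 230.5] gap 85.7 F [0.  0.6 0.5]
row [-0.0016 -0.0003 -0.0748] [-386.2 -149.7    0.6] dist 414.2
```

{"method": "step_arm", "body": {
  "motion": [
    [[0, 0, -0.075, -386, -150, 0, -1], [0, 0, -0.075, -386, -150, 0, -1], [0, 0, -0.075, -386, -150, 0, -1], [0, 0, -0.075, -386, -150, 0, -1], [0, 0, -0.075, -386, -150, 0, -1]]
  ]
}}

```text
time_s: 0.72
tcp_pos: [393.9, 378.0, 231.0]
tcp_rot: [0.082, 0.997, -0.0, -0.0]
wrist_force: [1.1, 0.3, 0.2]
finger_gap: 85.5
```

Run:
```python
from h import *
go(476,321,230,-0.165)
```

```text
t 0.72 pos [393.9 378.  231. ] gap 85.5 F [1.1 0.3 0.2]
row [-0.0001 -0.0004  0.0003] [-90.4 -42.8   1. ] dist 100.0
```

{"method": "step_arm", "body": {
  "motion": [
    [[0, 0, 0, -90, -43, 0, -1], [0, 0, 0, -90, -43, 0, -1], [0, 0, 0, -90, -43, 0, -1]]
  ]
}}

```text
time_s: 1.1
tcp_pos: [476.3, 320.3, 230.4]
tcp_rot: [0.085, 0.996, -0.0, -0.0]
wrist_force: [-1.1, 0.4, 0.2]
finger_gap: 85.8
```

Run:
```python
from h import *
cap("wrist","w1")
go(476,321,230,-0.165)
print(proj("w1",[476,321,132]))
im=load("w1")[0]; cv2.imwrite("pics/w1b.png",cv2.resize(im[:,:,::-1],(768,576),interpolation=cv2.INTER_CUBIC))
```

```text
t 1.15 pos [474.9 321.3 230.5] gap 85.4 F [-1.1  0.7  0.2]
row [-0.0006 -0.0014 -0.0024] [-1.2 -0.1  0.5] dist 1.3
[254.13225123 189.02228406]
```

View pics/w1b.png

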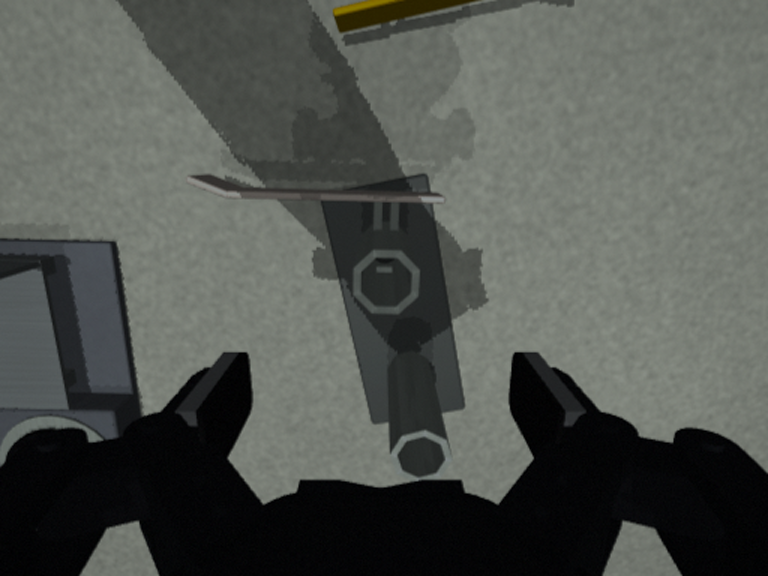

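Run:
```python
from h import *
crop("w1",215,110,305,220,6,"w1c")
print(pt("w1",257.3,188,132), pt("w1",236,188),pt("w1",279,188))
print([pt("w1",u/1.5,v/1.5,72) for u,v in((243,196),(340,199),(440,202))])
print([pt("w1",u/1.5,v/1.5) for u,v in((290,192),(400,195))])
```

```text
[475.55715939 323.85089578 132.        ] [472.24779846 305.80346187 132.75126187] [478.79372724 342.3278727  131.75991127]
[array([415.90854517, 235.87109426,  72.        ]), array([429.06717923, 300.60225482,  72.        ]), array([442.61390933, 367.55642308,  72.        ])]
[array([418.82785928, 267.37493519,  68.92611132]), array([433.71153336, 341.49240858,  67.63954735])]
```

View pics/w1c.png

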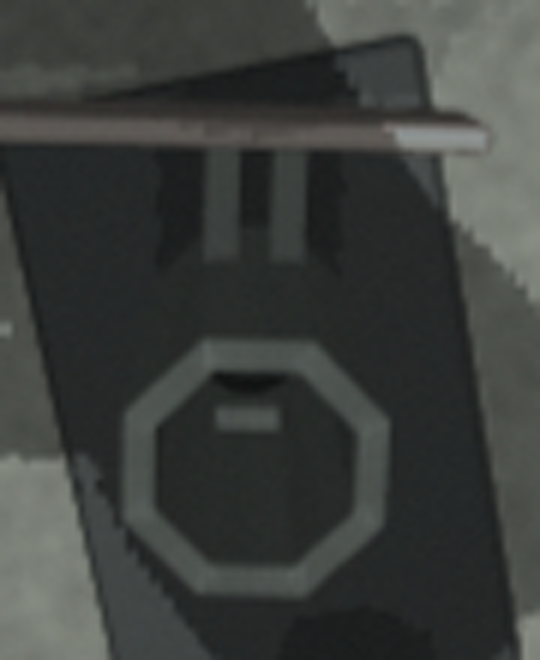

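Run:
```python
from h import *
go(475.6,324,82,-0.20)
```

```text
t 1.15 pos [474.9 321.3 230.5] gap 85.4 F [-1.1  0.7  0.2]
row [-0.0006 -0.0014  0.0326] [ -0.5   2.9 148.5] dist 148.6
```

{"method": "step_arm", "body": {
  "motion": [
    [[0, 0, 0.033, -0.5, 3, 50, -1], [0, 0, 0.033, -0.5, 3, 100, -1], [0, 0, 0.033, -0.5, 3, 130, -1], [0, 0, 0.033, -0.5, 3, 148, -1], [0, 0, 0.033, -0.5, 3, 148, -1]]
  ]
}}

```text
time_s: 1.78
tcp_pos: [472.6, 325.5, 81.7]
tcp_rot: [0.098, 0.995, -0.001, -0.002]
wrist_force: [0.3, 1.0, 0.5]
finger_gap: 85.4
```

Run:
```python
from h import *
go(475.6,324,82,-0.20)
```

```text
t 1.77 pos [472.6 325.5  81.7] gap 85.4 F [0.3 1.  0.5]
row [-0.0023 -0.0035  0.0043] [-3.2 -0.9 -0.3] dist 3.3
```

{"method": "step_arm", "body": {
  "motion": [
    [[0, 0, 0.004, -2.5, -1, 0, -1], [0, 0, 0.004, -2.5, -1, 0, 1], [0, 0, 0.004, -2.5, -1, 0, 1], [0, 0, 0.004, -2.5, -1, 0, 1], [0, 0, 0.004, -2.5, -1, 0, 1]]
  ],
  "squeeze": 60
}}

```text
time_s: 2.4
tcp_pos: [477.9, 323.6, 84.1]
tcp_rot: [0.101, 0.995, 0.0, 0.0]
wrist_force: [-1.2, -1.7, 5.9]
finger_gap: 37.2
```

Run:
```python
from h import *
s=robot.sense();print(s['finger_gap'],s['tcp_pos'],R.from_quat(s['tcp_rot']).as_matrix().round(4)[:,1], s['wrist_force'])
```

```text
37.16936798158238 [477.93770926 323.60197445  84.05527778] [2.006e-01 9.797e-01 4.000e-04] [-1.22629278 -1.71330142  5.88460475]
```

{"method": "step_arm", "body": {
  "motion": [
    [[0, 0, 0, 0, 0, 0, 1], [0, 0, 0, 0, 0, -20, 1], [0, 0, 0, 0, 0, -60, 1], [0, 0, 0, 0, 0, -110, 1], [0, 0, 0, 0, 0, -165, 1]]
  ]
}}

```text
time_s: 3.02
tcp_pos: [476.8, 323.3, 248.3]
tcp_rot: [0.101, 0.995, -0.001, -0.001]
wrist_force: [0.5, 0.6, -2.5]
finger_gap: 37.0
```

Run:
```python
from h import *
go(560,-223,250,-0.186)
```

```text
t 3.02 pos [476.8 323.3 248.3] gap 37.0 F [ 0.5  0.6 -2.5]
row [-0.0015 -0.0024 -0.0159] [-191.1 -518.5   -1.4] dist 552.6
```

{"method": "step_arm", "body": {
  "motion": [
    [[0, 0, 0, -15, -40, 0, 1], [0, 0, 0, -37, -99, 0, 1], [0, 0, 0, -58, -157, 0, 1], [0, 0, 0, -80, -215, 0, 1], [0, 0, -0.016, -100, -272, -1, 1]]
  ]
}}

```text
time_s: 3.65
tcp_pos: [520.7, 35.3, 248.4]
tcp_rot: [0.093, 0.996, 0.0, -0.001]
wrist_force: [1.1, 0.0, -3.5]
finger_gap: 37.0
```

{"method": "step_arm", "body": {
  "motion": [
    [[0, 0, 0, -21, -57, 0, 1], [0, 0, 0, -42, -115, 0, 1], [0, 0, 0, -63, -172, 0, 1], [0, 0, 0, -83, -225, 0, 1], [0, 0, 0, -90, -246, 0, 1]]
  ]
}}

```text
time_s: 4.28
tcp_pos: [563.9, -224.4, 247.7]
tcp_rot: [0.095, 0.996, 0.0, -0.001]
wrist_force: [0.6, 0.3, -3.5]
finger_gap: 37.5
```

{"method": "step_arm", "body": {
  "motion": [
    [[0, 0, 0, 0, 0, 0, 1]]
  ]
}}

```text
time_s: 4.4
tcp_pos: [563.7, -222.4, 247.9]
tcp_rot: [0.094, 0.996, 0.001, -0.001]
wrist_force: [-0.2, 0.0, -2.8]
finger_gap: 37.4
```

Run:
```python
from h import *
cap("wrist","w2")
go(560,-223,250,-0.186)
im=load("w2")[0]; cv2.imwrite("pics/w2b.png",cv2.resize(im[:,:,::-1],(768,576),interpolation=cv2.INTER_CUBIC))
```

```text
t 4.45 pos [ 563.6 -221.   248.2] gap 37.3 F [-0.5  0.7 -3.3]
row [ 0.0016 -0.002  -0.0007] [ 3.2 -2.6 -1.8] dist 4.5
```

View pics/w2b.png

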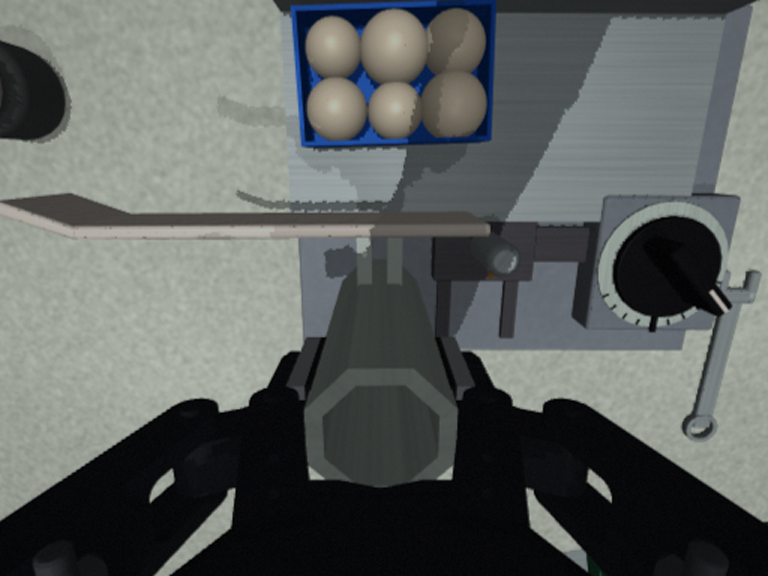

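Run:
```python
from h import *
crop("w2",275,120,405,230,6,"w2c");crop("w2",385,120,512,230,6,"w2d")
```

```text
(no output)
```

View pics/w2c.png

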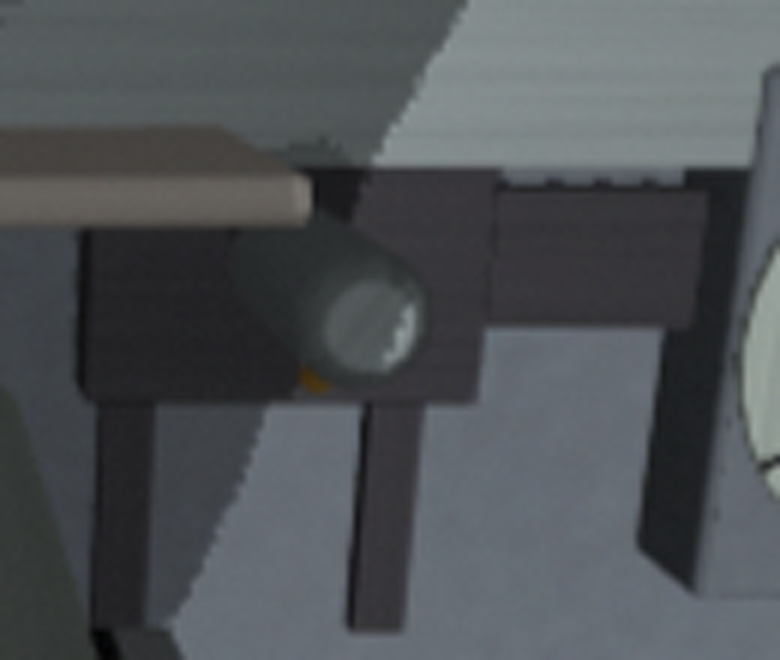

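View pics/w2d.png

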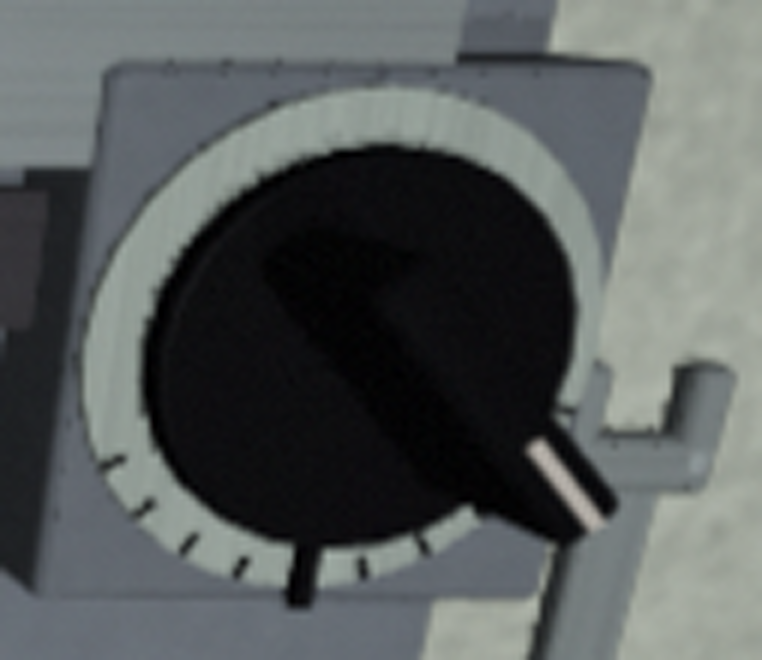

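Run:
```python
from h import *
c=lambda x,y:(275+x/6,120+y/6); e=lambda x,y:(385+x/6,120+y/6)
print("stubtop depth",pt("w2",*c(372,326)),pt("w2",*c(355,326)))
print("carr top",pt("w2",*c(430,360)),pt("w2",*c(150,300)), "plate",pt("w2",*c(300,500)))
print("carr edges",[pt("w2",*c(x,y),38) for x,y in((85,395),(478,400),(498,170))])
print("bed edge",[pt("w2",*c(x,y),38) for x,y in((330,168),(690,168))])
print("house top",pt("w2",*e(150,560)),pt("w2",*e(600,120)))
print("house corners",[pt("w2",*e(x,y),42) for x,y in((108,68),(650,68),(38,596))])
print("ring",pt("w2",*e(120,330)),"disc",pt("w2",*e(230,330)),"disc2",pt("w2",*e(470,250)),"bar",pt("w2",*e(570,500)))
print("mark",pt("w2",*e(300,590)),pt("w2",*e(306,550)),pt("w2",*e(298,590),45))
```

```text
stubtop depth [ 580.07040815 -135.45016571   91.70434997] [ 579.08047361 -138.75155349   93.22388879]
carr top [ 606.43664626 -109.57679378   32.62754578] [ 582.45405255 -165.96802842   32.40277504] plate [ 640.8455665  -136.20776703   10.44688653]
carr edges [array([ 598.69611082, -183.01301131,   38.        ]), array([ 615.32669999, -102.05360429,   38.        ]), array([567.7392236 , -93.46779243,  38.        ])]
bed edge [array([ 560.92678302, -126.86329333,   38.        ]), array([574.65682724, -55.21675917,  38.        ])]
house top [663.69557177 -36.05762575  39.95162657] [586.09654668  56.75613049  39.67379678]
house corners [array([556.81188889, -40.61166351,  42.        ]), array([576.93944816,  64.43770147,  42.        ]), array([666.49197254, -61.04887467,  42.        ])]
ring [610.82193287 -40.76113444  41.73835317] disc [611.63879771 -24.03828492  51.7985813 ] disc2 [604.62333596  23.95150794  50.39504191] bar [642.83215659  15.59078658  89.07843205]
mark [674.0093119   -7.67889371  45.25443534] [664.9772919   -6.3734829   45.48085533] [674.06056262  -7.94800996  45.        ]
```

Run:
```python
from h import *
for _ in range(2):
  s=robot.sense();print(s['tcp_pos'],s['dq'].round(3))
crop("w2",190,230,320,330,6,"w2e")
print(pt("w2",337,174.3,92.6), pt("w2",205,285),pt("w2",302,285))
```

```text
[ 563.58968118 -220.99598725  248.23691358] [ 0.031 -0.022 -0.013  0.005  0.002  0.002]
[ 563.58968118 -220.99598725  248.23691358] [ 0.031 -0.022 -0.013  0.005  0.002  0.002]
[ 579.78157516 -135.66777748   92.6       ] [ 555.61529938 -239.39757535  295.68988812] [ 562.14778669 -203.62750242  296.17352606]
```

View pics/w2e.png

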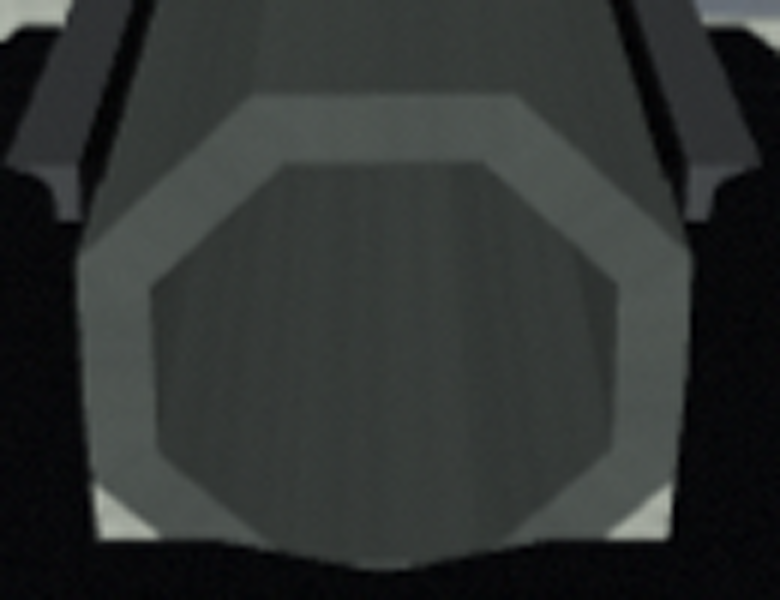

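Run:
```python
from h import *
e=lambda x,y:(190+x/6,230+y/6)
s=robot.sense();Rt=R.from_quat(s['tcp_rot'])
for z in(294,296,298):
  for n,c in dict(top=(385,95),itop=(385,163),ol1=(78,256),ol2=(94,482),or1=(692,256),or2=(672,485),il1=(150,287),il2=(158,450),ir1=(618,285),ir2=(612,450)).items():
    p=pt("w2",*e(*c),z); print(z,n,Rt.inv().apply(p-s['tcp_pos']).round(1),end='; ')
  print()
```

```text
294 top [ 19.8  -1.  -45.7]; 294 itop [ 15.2  -1.  -45.7]; 294 ol1 [  8.7 -20.3 -45.8]; 294 ol2 [ -8.1 -20.1 -45.8]; 294 or1 [  8.6  18.3 -45.7]; 294 or2 [ -8.4  17.8 -45.8]; 294 il1 [  6.5 -15.9 -45.8]; 294 il2 [ -5.6 -15.8 -45.8]; 294 ir1 [  6.5  13.7 -45.7]; 294 ir2 [ -5.7  13.8 -45.8]; 
296 top [ 20.8  -1.  -47.7]; 296 itop [ 16.3  -1.  -47.7]; 296 ol1 [ 10.  -19.9 -47.8]; 296 ol2 [ -6.5 -19.7 -47.8]; 296 or1 [  9.8  17.9 -47.7]; 296 or2 [ -6.8  17.4 -47.7]; 296 il1 [  7.8 -15.6 -47.8]; 296 il2 [ -4.1 -15.5 -47.8]; 296 ir1 [  7.8  13.4 -47.7]; 296 ir2 [ -4.1  13.5 -47.8]; 
298 top [ 21.8  -1.  -49.7]; 298 itop [ 17.4  -1.  -49.7]; 298 ol1 [ 11.2 -19.5 -49.8]; 298 ol2 [ -4.9 -19.3 -49.8]; 298 or1 [ 11.1  17.5 -49.7]; 298 or2 [ -5.2  17.  -49.7]; 298 il1 [  9.1 -15.3 -49.8]; 298 il2 [ -2.5 -15.2 -49.8]; 298 ir1 [  9.1  13.1 -49.7]; 298 ir2 [ -2.6  13.1 -49.7];
```

Run:
```python
from h import *
go(581.6,-135,185,-0.189)
```

```text
t 4.45 pos [ 563.6 -221.   248.2] gap 37.3 F [-0.5  0.7 -3.3]
row [ 0.0016 -0.002   0.0023] [-1.9 87.7 63.4] dist 108.3
```

{"method": "step_arm", "body": {
  "motion": [
    [[0, 0, 0, -1, 44, 30, 1], [0, 0, 0, -2, 88, 63, 1], [0, 0, 0, -2, 88, 63, 1], [0, 0, 0, -2, 88, 63, 1]]
  ]
}}

```text
time_s: 4.95
tcp_pos: [582.3, -133.6, 186.8]
tcp_rot: [0.091, 0.996, -0.0, 0.0]
wrist_force: [0.2, -1.1, -2.5]
finger_gap: 37.1
```

Run:
```python
from h import *
go(581.6,-135,165,-0.189); print(robot.sense()['dq'].round(3))
cap("scene","s3")
crop("s3",190,120,310,230,6,"s3c")
go(581.6,-135,165,-0.189); print(robot.sense()['dq'].round(3))
```

```text
t 4.95 pos [ 582.3 -133.6  186.8] gap 37.1 F [ 0.2 -1.1 -2.5]
row [-0.0001  0.0002  0.0058] [ 0.4 -1.5 21.8] dist 21.8
[-0.029 -0.006  0.03  -0.    -0.001  0.   ]
t 5.0 pos [ 582.7 -134.6  187.4] gap 37.6 F [ 0.3  0.3 -3.1]
row [-0.0003  0.0015  0.0045] [ 1.  -0.6 22.4] dist 22.4
[-0.022 -0.002  0.017  0.001  0.001  0.001]
```

View pics/s3c.png

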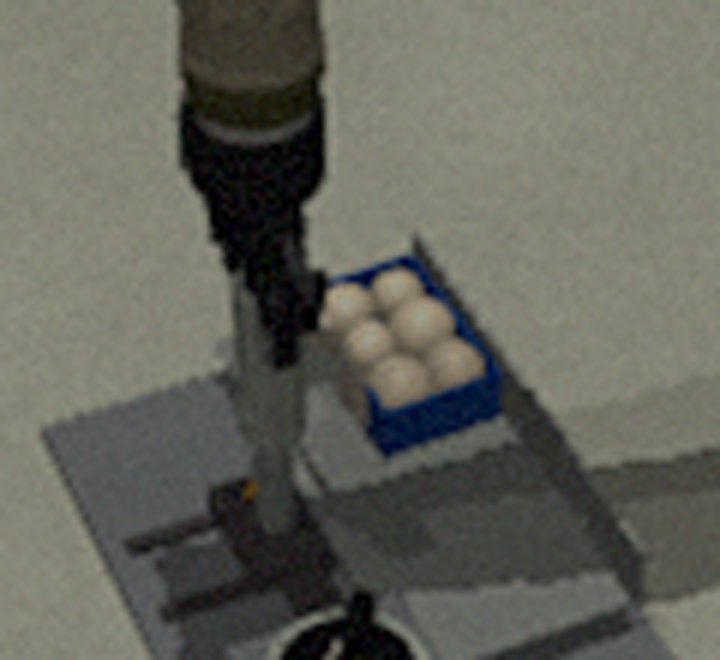

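{"method": "step_arm", "body": {
  "motion": [
    [[0, 0, 0.003, 1, -0.5, 12, 1], [0, 0, 0.003, 1, -0.5, 22, 1], [0, 0, 0.003, 1, -0.5, 27, 1], [0, 0, 0.003, 1, -0.5, 32, 1]]
  ]
}}

```text
time_s: 5.5
tcp_pos: [581.0, -135.7, 153.7]
tcp_rot: [0.095, 0.996, 0.0, -0.0]
wrist_force: [0.1, -0.1, -3.0]
finger_gap: 37.4
```

Run:
```python
from h import *
go(581.6,-135,150,-0.189); s=robot.sense();print(s['ft_torque'])
```

```text
t 5.5 pos [ 581.  -135.7  153.7] gap 37.4 F [ 0.1 -0.1 -3. ]
row [ 0.0002 -0.0004 -0.0003] [-0.4  0.8  3.7] dist 3.8
[-0.01910079 -0.0181953  -0.01535491]
```

{"method": "step_arm", "body": {
  "motion": [
    [[0, 0, 0, 0, 0, 8, 1], [0, 0, 0, 0, 0, 16, 1], [0, 0, 0, 0, 0, 23, 1], [0, 0, 0, 0, 0, 29, 1], [0, 0, 0, 0, 0, 35, 1]]
  ]
}}

```text
time_s: 6.12
tcp_pos: [581.6, -135.5, 119.1]
tcp_rot: [0.094, 0.996, -0.0, 0.0]
wrist_force: [2.0, -1.2, -1.7]
finger_gap: 37.2
```

Run:
```python
from h import *
go(581.6,-135,105,-0.189); s=robot.sense();print(s['ft_torque'])
```

```text
t 6.12 pos [ 581.6 -135.5  119.1] gap 37.2 F [ 2.  -1.2 -1.7]
row [0.     0.0009 0.0003] [ 0.2  0.5 14.1] dist 14.1
[-0.07174506 -0.59564727  0.01555809]
```

{"method": "step_arm", "body": {
  "motion": [
    [[0, 0, 0, 0, 0, 4, 1], [0, 0, 0, 0, 0, 8, 1], [0, 0, 0, 0, 0, 11, 1], [0, 0, 0, 0, 0, 13, 1], [0, 0, 0, 0, 0, 14, 1]]
  ]
}}

```text
time_s: 6.75
tcp_pos: [580.7, -135.5, 105.0]
tcp_rot: [0.094, 0.996, -0.0, -0.001]
wrist_force: [1.0, -1.1, -2.3]
finger_gap: 37.5
```

Run:
```python
from h import *
go(581.6,-135,105,-0.189); s=robot.sense();print(s['ft_torque'])
```

```text
t 6.75 pos [ 580.7 -135.5  105. ] gap 37.5 F [ 1.  -1.1 -2.3]
row [-0.0002 -0.001  -0.    ] [-0.8  0.7  0. ] dist 1.0
[-0.27644108 -0.18457992 -0.02125722]
```

{"method": "step_arm", "body": {
  "motion": [
    [[0, 0, 0, 0, 0, 1, 1], [0, 0, 0, 0, 0, 2, 1], [0, 0, 0, 0, 0, 2, 1]]
  ]
}}

```text
time_s: 7.12
tcp_pos: [581.1, -135.5, 104.1]
tcp_rot: [0.094, 0.996, -0.0, 0.0]
wrist_force: [-2.3, -1.1, 5.1]
finger_gap: 37.6
```

{"method": "step_arm", "body": {
  "motion": [
    [[0, 0, 0, 0, 0, 1, 1], [0, 0, 0, 0, 0, 1, 1]]
  ]
}}

```text
time_s: 7.38
tcp_pos: [581.6, -135.6, 104.0]
tcp_rot: [0.094, 0.996, -0.0, 0.001]
wrist_force: [-3.6, -0.5, 9.8]
finger_gap: 37.3
```

Run:
```python
from h import *
cap("scene","s4"); crop("s4",190,120,310,230,6,"s4c"); go(581.6,-135,105,-0.189)
```

```text
t 7.42 pos [ 581.6 -135.6  104. ] gap 37.2 F [-2.  -0.8  9.4]
row [-0.0003  0.0018  0.0002] [ 0.1  0.6 -1. ] dist 1.2
```

View pics/s4c.png

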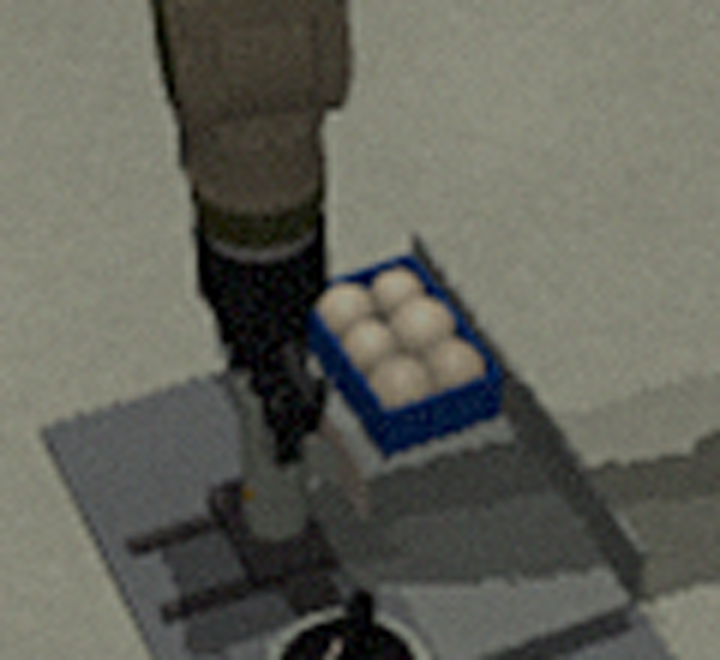

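{"method": "step_arm", "body": {
  "motion": [
    [[0, 0, 0, 0, 0, 1, 1], [0, 0, 0, 0, 0, 1, -1], [0, 0, 0, 0, 0, 0, -1], [0, 0, 0, 0, 0, 0, -1], [0, 0, 0, 0, 0, 0, -1]]
  ]
}}

```text
time_s: 8.05
tcp_pos: [581.1, -135.3, 101.9]
tcp_rot: [0.094, 0.996, 0.0, -0.0]
wrist_force: [-0.0, 0.7, 0.8]
finger_gap: 85.5
```

Run:
```python
from h import *
go(581.6,-135,240,-0.189)
```

```text
t 8.05 pos [ 581.1 -135.3  101.9] gap 85.5 F [-0.   0.7  0.8]
row [ 0.0003 -0.0006  0.0002] [  -0.4    0.4 -138.1] dist 138.1
```

{"method": "step_arm", "body": {
  "motion": [
    [[0, 0, 0, 0, 0, -45, -1], [0, 0, 0, 0, 0, -105, -1], [0, 0, 0, -4, 50, -138, -1], [0, 0, 0, -6, 110, -138, -1], [0, 0, 0, -6, 143, -138, -1]]
  ]
}}

```text
time_s: 8.68
tcp_pos: [614.6, 6.3, 240.9]
tcp_rot: [0.093, 0.996, 0.0, 0.001]
wrist_force: [0.9, -1.0, 0.1]
finger_gap: 85.4
```

{"method": "step_arm", "body": {
  "motion": [
    [[0, 0, 0, 0, 0, 0, -1], [0, 0, 0, 0, 0, 0, -1]]
  ]
}}

```text
time_s: 8.93
tcp_pos: [613.8, 3.7, 240.0]
tcp_rot: [0.094, 0.996, -0.0, -0.0]
wrist_force: [-0.3, 0.7, 0.4]
finger_gap: 85.3
```

Run:
```python
from h import *
cap("wrist","w5")
s=robot.sense();print(s['tcp_pos'],s['dq'].round(3),s['time_s'])
im=load("w5")[0]; cv2.imwrite("pics/w5b.png",cv2.resize(im[:,:,::-1],(768,576),interpolation=cv2.INTER_CUBIC))
```

```text
[613.7833855    3.13976676 240.02774884] [-0.012 -0.002 -0.001 -0.002  0.001  0.002] 8.975
```

View pics/w5b.png

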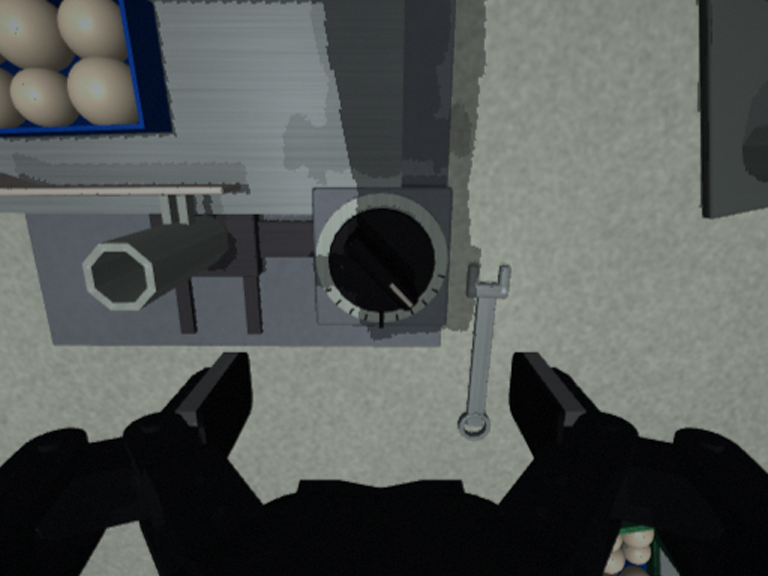

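Run:
```python
from h import *
crop("w5",200,115,310,225,7,"w5c")
```

```text
(no output)
```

View pics/w5c.png

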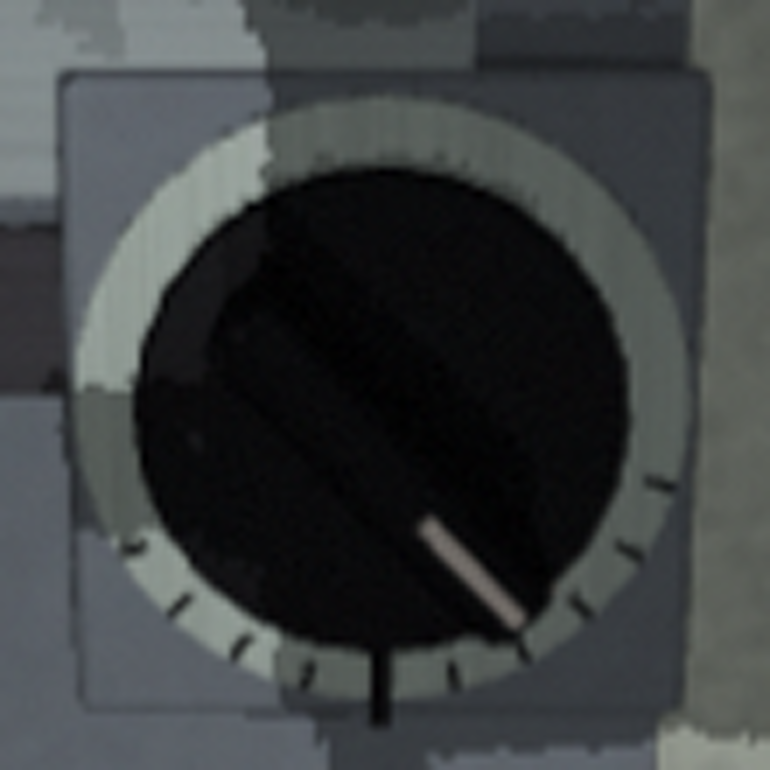

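Run:
```python
from h import *
e=lambda x,y:(200+x/7,115+y/7)
P=lambda x,y,z:pt("w5",*e(x,y),z)
print("ring depth",pt("w5",*e(660,400)),"disc",pt("w5",*e(560,330)),pt("w5",*e(180,430)),"bar",pt("w5",*e(470,572)),pt("w5",*e(300,370)))
for z in(42,45): print("ring c",P(382.5,398.5,z),(P(75,398,z)+P(690,398,z))/2,(P(382,97,z)+P(382,700,z))/2,np.linalg.norm(P(75,398,z)-P(690,398,z)))
z=52;print("disc",(P(137,408,z)+P(630,408,z))/2,(P(382,167,z)+P(382,650,z))/2,np.linalg.norm(P(137,408,z)-P(630,408,z)))
z=90
a,b=P(427,522,z),P(518,625,z);print("pointer",a,b,"yaw",np.arctan2(*(b-a)[1::-1]))
a,b=P(382,655,45),P(380,722,45);print("mark",a,b,"yaw",np.arctan2(*(b-a)[1::-1]))
a,b=P(62,75,40),P(708,75,40);print("hous yaw",-np.arctan2(*(b-a)[:2]))
a,b=P(80,708,40),P(685,708,40);print("hous yaw",-np.arctan2(*(b-a)[:2]))
```

```text
ring depth [629.48420969  50.36325439  43.69412966] disc [612.75285364  35.15380307  51.40594032] [617.48564387 -30.13964049  51.62843928] bar [639.02066709  13.61297521  89.70252442] [603.64800981  -5.45426515  89.86322815]
ring c [620.68586938   3.8099645   42.        ] [620.59821772   3.81892965  42.        ] [622.82291702   3.31543275  42.        ] 105.52098576762882
ring c [620.02468112   3.92523934  45.        ] [619.93780095   3.93412558  45.        ] [622.1429191    3.43506032  45.        ] 104.59222104051935
disc [620.10474746   4.05004785  52.        ] [621.48815052   3.53662842  52.        ] 82.21927721613764
pointer [629.97628314   8.66311159  90.        ] [648.61942751  19.30460639  90.        ] yaw 0.518671654146246
mark [665.45253171  -4.81715079  45.        ] [677.80691586  -7.53350806  45.        ] yaw -0.21642621251139355
hous yaw -0.18940780179977756
hous yaw -0.18910467279924384
```

Run:
```python
from h import *
go(622,4.5,120,0.52); print(robot.sense()['q'])
```

```text
t 8.97 pos [613.8   3.1 240. ] gap 85.3 F [-0.3 -0.1  0.1]
row [-1.000e-04 -5.000e-04 -7.095e-01] [ -7.9   2.9 120. ] dist 120.3
[-1.25475074e-01  3.89251582e-01  1.76341135e-01  1.35835282e+00
 -2.40932963e-04  6.40602567e-02]
```

{"method": "step_arm", "body": {
  "motion": [
    [[0, 0, -0.18, -8, 3, 40, 0], [0, 0, -0.36, -8, 3, 75, 0], [0, 0, -0.54, -8, 3, 110, 0], [0, 0, -0.71, -8, 3, 120, 0], [0, 0, -0.71, -8, 3, 120, 0]]
  ]
}}

```text
time_s: 9.6
tcp_pos: [621.4, 4.0, 119.0]
tcp_rot: [-0.256, 0.967, 0.0, -0.001]
wrist_force: [-0.4, 0.2, 0.7]
finger_gap: 42.5
```

{"method": "step_arm", "body": {
  "motion": [
    [[0, 0, 0, 0, 0, 0, 0]]
  ]
}}

```text
time_s: 9.72
tcp_pos: [622.9, 4.4, 121.1]
tcp_rot: [-0.256, 0.967, -0.0, 0.001]
wrist_force: [0.1, -0.0, -0.6]
finger_gap: 42.8
```

Run:
```python
from h import *
cap("wrist","w6")
go(622,4.5,60,0.52); print(robot.sense()['dq'].round(3))
im=load("w6")[0]; cv2.imwrite("pics/w6b.png",cv2.resize(im[:,:,::-1],(768,576),interpolation=cv2.INTER_CUBIC))
```

```text
t 9.78 pos [623.1   4.6 121.4] gap 42.6 F [ 0.4 -0.9 -0.5]
row [-0.001   0.0015 -0.002 ] [ 1.1  0.5 61.4] dist 61.4
[ 0.005 -0.003  0.002 -0.001 -0.    -0.011]
```

View pics/w6b.png

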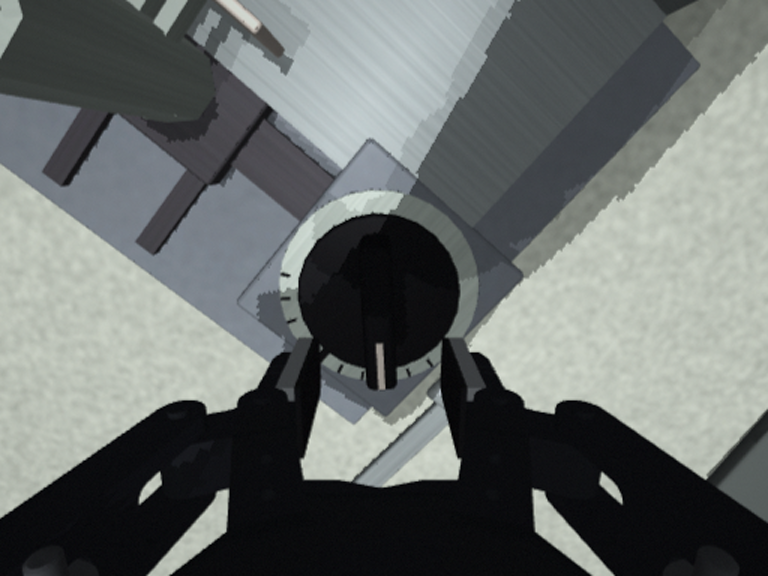

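{"method": "step_arm", "body": {
  "motion": [
    [[0, 0, 0, 1, 0, 35, 0], [0, 0, 0, 1, 0, 61, 0], [0, 0, 0, 1, 0, 61, 0], [0, 0, 0, 1, 0, 61, 1], [0, 0, 0, 1, 0, 61, 1]]
  ],
  "squeeze": 40
}}

```text
time_s: 10.4
tcp_pos: [623.6, 3.7, 61.4]
tcp_rot: [-0.257, 0.966, -0.002, 0.002]
wrist_force: [1.9, -4.3, 2.3]
finger_gap: 13.2
```

{"method": "step_arm", "body": {
  "motion": [
    [[0, 0, 0, 0, 0, 0, 1], [0, 0, 0, 0, 0, 0, 1]]
  ]
}}

```text
time_s: 10.65
tcp_pos: [623.6, 3.7, 61.4]
tcp_rot: [-0.257, 0.966, -0.002, 0.002]
wrist_force: [1.6, -5.0, 4.5]
finger_gap: 13.4
```

Run:
```python
from h import *
go(622,4.5,60,0.52); print(robot.sense()['ft_torque'])
```

```text
t 10.65 pos [623.6   3.7  61.4] gap 13.4 F [ 1.6 -5.   4.5]
row [-0.0039  0.0031  0.0002] [1.  1.5 1.4] dist 2.2
[-0.89042418 -0.26371798 -0.02109354]
```

{"method": "step_arm", "body": {
  "motion": [
    [[0, 0, 0.1, 1, -1, 0, 1], [0, 0, 0.22, 1, -1, 0, 1], [0, 0, 0.34, 1, -1, 0, 1], [0, 0, 0.34, 1, -1, 0, 1]]
  ]
}}

```text
time_s: 11.15
tcp_pos: [623.7, 3.2, 61.4]
tcp_rot: [-0.091, 0.996, -0.0, 0.003]
wrist_force: [3.3, -2.4, 6.5]
finger_gap: 13.4
```

Run:
```python
from h import *
s=robot.sense();M=R.from_quat(s['tcp_rot']).as_matrix();print(s['tcp_pos'],"yaw",-np.arctan2(M[0,1],M[1,1]),"F tool",(M.T@s['wrist_force']).round(1),s['ft_torque'])
```

```text
[623.71825298   3.1708993   61.4192064 ] yaw 0.18209758526040945 F tool [-2.9 -3.  -6.5] [-0.42427204 -0.75797425 -0.03456612]
```

{"method": "step_arm", "body": {
  "motion": [
    [[0, 0, 0.14, -0.6, -0.6, 0, 1], [0, 0, 0.28, -0.6, -0.6, 0, 1], [0, 0, 0.42, -0.6, -0.6, 0, 1], [0, 0, 0.56, -0.6, -0.6, 0, 1], [0, 0, 0.56, -0.6, -0.6, 0, 1]]
  ]
}}

```text
time_s: 11.78
tcp_pos: [623.7, 2.4, 61.4]
tcp_rot: [0.188, 0.982, -0.0, 0.002]
wrist_force: [1.8, -3.5, 7.0]
finger_gap: 13.4
```

```bash
cat >> h.py <<'E'
def st():
    s=robot.sense();M=R.from_quat(s['tcp_rot']).as_matrix();print(s['time_s'],s['tcp_pos'].round(1),"yaw",-np.arctan2(M[0,1],M[1,1]).round(4),"F tool",(M.T@s['wrist_force']).round(1),"Fw",s['wrist_force'].round(1),s['ft_torque'].round(2),s['finger_gap'])
E
python3 -c "
from h import *
st()"
```

```text
11.775 [623.7   2.4  61.4] yaw -0.378 F tool [-3.  -2.6 -7. ] Fw [ 1.8 -3.5  7. ] [-0.65 -0.36 -0.1 ] 13.417843445446247
```

{"method": "step_arm", "body": {
  "motion": [
    [[0, 0, 0.14, 0, -0.5, 0, 1], [0, 0, 0.28, 0, -0.5, 0, 1], [0, 0, 0.39, 0, -0.5, 0, 1], [0, 0, 0.39, 0, -0.5, 0, 1]]
  ]
}}

```text
time_s: 12.28
tcp_pos: [623.4, 1.9, 61.4]
tcp_rot: [0.375, 0.927, 0.0, 0.002]
wrist_force: [1.4, -2.9, 8.2]
finger_gap: 12.9
```

```bash
python3 -c "
from h import *
st()
cap('wrist','w7');crop('w7',160,80,360,250,4,'w7c')
cap('scene','s7');crop('s7',190,120,310,230,6,'s7c')
st()"
```

```text
12.275 [623.4   1.9  61.4] yaw -0.7678 F tool [-3.1 -1.1 -8.2] Fw [ 1.4 -2.9  8.2] [-0.66 -0.21 -0.  ] 12.938790373095689
12.375 [623.3   1.9  61.4] yaw -0.767 F tool [-3.  -0.4 -6.6] Fw [ 1.8 -2.3  6.7] [-0.67 -0.23  0.02] 13.31720365027204
```

View pics/w7c.png

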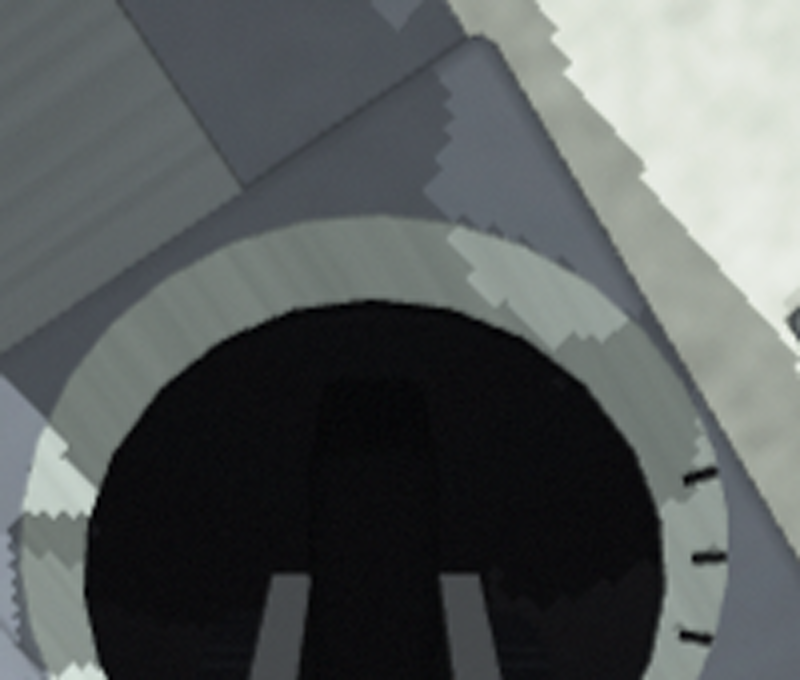

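View pics/s7c.png

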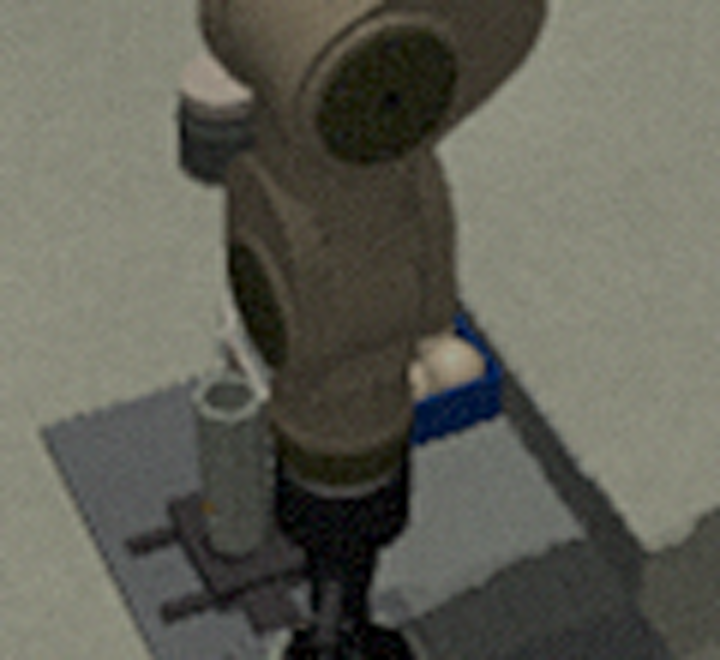

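{"method": "step_arm", "body": {
  "motion": [
    [[0, 0, -0.14, 0, 0, 0, 1], [0, 0, -0.28, 0, 0, 0, 1], [0, 0, -0.42, 0, 0, 0, 1], [0, 0, -0.53, 0, 0, 0, 1], [0, 0, -0.53, 0, 0, 0, 1]]
  ]
}}

```text
time_s: 13.0
tcp_pos: [623.7, 2.6, 61.4]
tcp_rot: [0.117, 0.993, 0.0, 0.002]
wrist_force: [3.0, -1.3, 7.2]
finger_gap: 13.3
```

```bash
python3 -c "
from h import *
st()"
```

```text
13.0 [623.7   2.6  61.4] yaw -0.2354 F tool [-3.2 -0.6 -7.2] Fw [ 3.  -1.3  7.2] [-0.27 -0.49  0.03] 13.348801529304303
```

{"method": "step_arm", "body": {
  "motion": [
    [[0, 0, -0.03, 0, 0, 0, 1], [0, 0, -0.044, 0, 0, 0, 1], [0, 0, -0.044, 0, 0, 0, 1]]
  ]
}}

```text
time_s: 13.38
tcp_pos: [623.7, 2.6, 61.4]
tcp_rot: [0.096, 0.995, 0.0, 0.002]
wrist_force: [1.8, -0.9, 7.9]
finger_gap: 13.8
```

```bash
python3 -c "
from h import *
st()"
```

```text
13.375 [623.7   2.6  61.4] yaw -0.1923 F tool [-2.  -0.6 -7.9] Fw [ 1.8 -0.9  7.9] [-0.22 -0.49  0.  ] 13.76121446853495
```

{"method": "step_arm", "body": {
  "motion": [
    [[0, 0, 0, 0, 0, -1, 0], [0, 0, 0, 0, 0, -1, 0], [0, 0, 0, 0, 0, -1, 0], [0, 0, 0, 0, 0, -1, -0.2], [0, 0, 0, 0, 0, -20, -0.2]]
  ]
}}

```text
time_s: 14.0
tcp_pos: [620.0, 2.8, 77.6]
tcp_rot: [0.097, 0.995, 0.0, -0.002]
wrist_force: [0.8, 0.1, 0.2]
finger_gap: 51.1
```

{"method": "step_arm", "body": {
  "motion": [
    [[0, 0, 0, 0, 0, -50, 0], [0, 0, 0, 0, 0, -105, 0], [0, 0, 0, 0, 0, -145, 0], [0, 0, 0, 0, 0, -145, 0], [0, 0, 0, 0, 0, -145, 0]]
  ]
}}

```text
time_s: 14.62
tcp_pos: [621.3, 2.6, 223.6]
tcp_rot: [0.097, 0.995, 0.0, -0.0]
wrist_force: [-0.2, -0.0, -1.1]
finger_gap: 42.5
```

```bash
python3 -c "
from h import *
cap('wrist','w8');st()
crop('w8',200,115,310,225,7,'w8c')
im=load('w8')[0]; cv2.imwrite('pics/w8b.png',cv2.resize(im[:,:,::-1],(768,576),interpolation=cv2.INTER_CUBIC))
"
```

```text
14.675 [620.9   2.6 222.8] yaw -0.1948 F tool [ 0.2 -0.3  1.4] Fw [-0.3 -0.3 -1.4] [ 0.02  0.03 -0.02] 42.368514548550266
```

View pics/w8c.png

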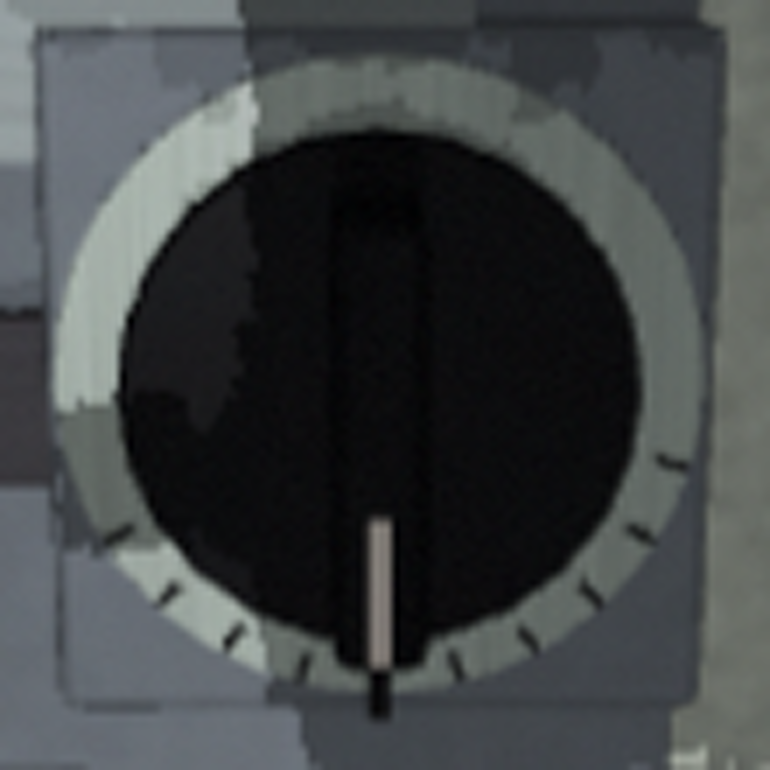

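View pics/w8b.png

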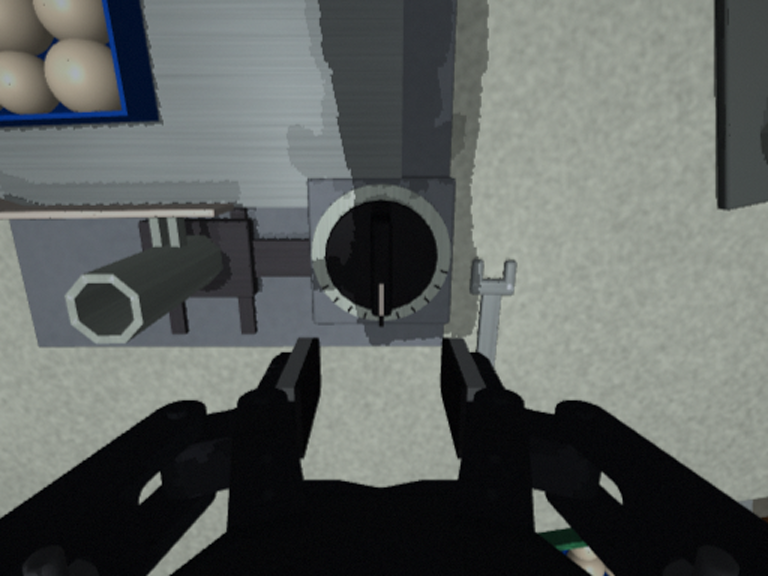

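Run:
```python
from h import *
crop("w8",40,170,100,235,10,"w8d")
for u,v in((68,182),(45,205),(92,205),(68,226)):pass
import numpy as np
im,d,K,E=load("w8")
pts=[]
for v in range(178,232):
  for u in range(38,98):
    if d[v,u]>0:
      p=pt("w8",u,v)
      if 148<p[2]<157: pts.append(p)
pts=np.array(pts);print(len(pts),pts.mean(0),np.median(pts[:,2]),(pts.min(0)+pts.max(0))/2)
a=pt("w5",122/1.5,276/1.5,152.6); print("w5 centre",a)
print("w8 centre",pt("w8",104/1.5,307/1.5,152.6))
```

```text
1108 [ 598.32391621 -138.86404027  151.76609556] 152.13849211603096 [ 598.85839333 -139.6358211   151.2409645 ]
w5 centre [ 579.49469548 -133.64626179  152.6       ]
w8 centre [ 597.78481395 -138.74678753  152.6       ]
```

{"method": "step_arm", "body": {
  "motion": [
    [[0, 0, 0, 40, 40, -10, 0], [0, 0, 0, 80, 80, -20, 0], [0, 0, 0, 120, 120, -30, 0], [0, 0, 0, 150, 160, -30, 0], [0, 0, 0, 150, 160, -30, 0]]
  ]
}}

```text
time_s: 15.3
tcp_pos: [502.9, 191.1, 253.0]
tcp_rot: [0.095, 0.996, -0.0, -0.002]
wrist_force: [0.1, 0.2, -0.8]
finger_gap: 42.7
```

Run:
```python
from h import *
cap("scene","s9"); crop("s9",190,120,320,240,6,"s9c"); st()
cap("top","t9");
```

```text
15.35 [503.9 189.7 252.9] yaw -0.1915 F tool [ 0.4 -0.3  0.6] Fw [-0.4 -0.2 -0.6] [ 0.01 -0.03 -0.03] 42.578032017987304
```

View pics/s9c.png

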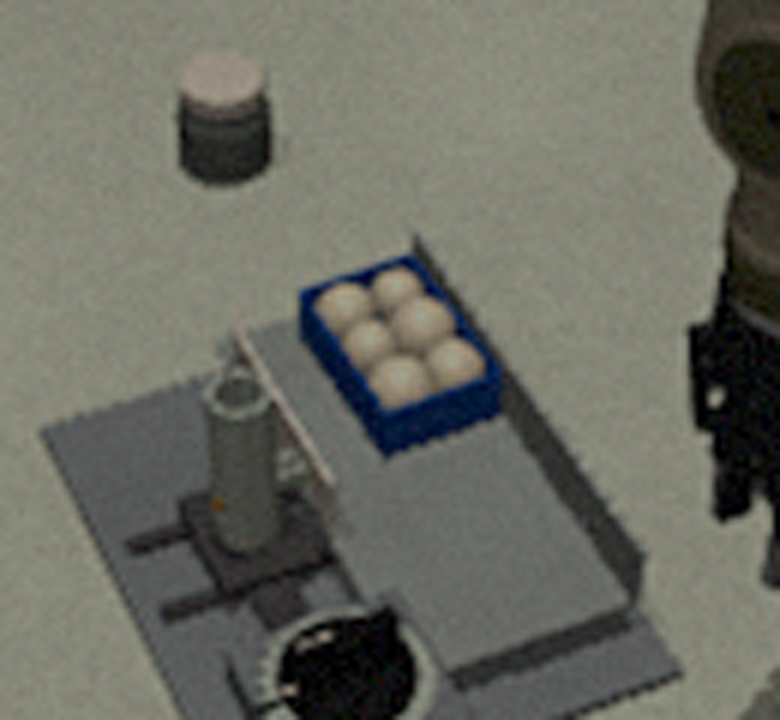

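View pics/t9.png

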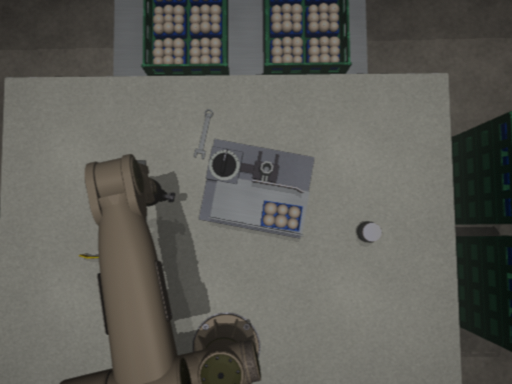

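```bash
python3 -c "
from h import *
st();print(robot.job_done())"
```

```text
15.4 [504.7 188.8 253. ] yaw -0.1933 F tool [-0.3 -0.3  0.1] Fw [ 0.2 -0.4 -0.1] [-0.01  0.01  0.04] 42.42832024710898
the job is handed in; nothing more can be done
None
```

The fence post is fully down on the stub. The dial was turned clockwise to about 33° past the long mark, brought back to stop on it and released. I handed the job in at about 15.4 s.

Last checks:
- **Post:** its top measured about 152 mm up, against 152.6 mm expected when home. The brass button shows through the hole in the scene picture. While pressing down, the tool stopped with roughly 10 N on the wrist.
- **Dial:** after release, the white pointer lines up with the long mark in the enlarged wrist picture.
- **Carriage:** it moved about 19 mm by camera. That fits the 21 mm expected when the mark is reached on the way back, rather than 15 mm on the way forth, within the calibration error.
- **Surroundings:** the arm is clear and touching nothing. The punnet, wrench and tub look unmoved. In the last picture the arm hides the rack with the spare post, and most of the yellow look-alike. I did not check those again, though the wrist force showed no unexpected contact.

One disagreement: the top camera placed the post and stub a few millimetres away from where the wrist camera did. I relied on the wrist camera, and the tube went onto the stub without noticeable side force.

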